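# Release a tile carrier from its left-hand clamp

### The job

The carved tile on its wooden carrier is held down by the station's clamp, whose screw has a left-hand thread, so it loosens clockwise seen from above; never tighten it onto the tile. Push the T-bar round to back the screw off by about a full turn, and only then slide the carrier along its runway to the free side, fully home against the end stop. Do not disturb the tile drying on the other side of the runway or the two cups behind the station.

Things in the scene. Friction and masses are not known exactly. Their poses are not given: they have to be found in the camera images.
- station: Fixed wooden runway 464 mm long (its own y), 150 mm wide, with a dark steel C-frame clamp over its middle. Origin: centre of its underside, on the table; z up. Sliding surface at z = 20 mm. Side rails at x = +-62 to 72 mm rise 10 mm above it; end stops across it: inner faces at y = +220 and -220 mm, tops at z = 45 mm. Clamp column at x = 80 to 120 mm, y = +-25 mm.
- screw_axis (a point): Fixed point on the station's vertical screw axis (x = y = 0), 165 mm above the table: height of the T-bar's centre line at screw joint 0. Below it the boss (radius 19 mm) tops at 132 mm; the beam (40 mm wide, z = 95 to 125 mm) runs from the column to 20 mm past the axis. Under it a round rubber pad, radius 16 mm, presses on the tile.
- clamp_screw (a joint): Angle of clamp screw and bright steel T-bar, rad; grows CLOCKWISE seen from above, which loosens (left-hand thread). Starts between 0 and 1.2, pad tight. A full turn lifts T-bar and pad mounting 8 mm; the sprung pad keeps pressing until about 2 rad. Stops at -0.6 (over-tight) and 10.5. Needs about 0.3 N m to turn; stays where left.
- bar_end (a point): Centre of the ball (18 mm across) at one end of the T-bar, 58 mm from the screw axis; the bar is a level round rod 12 mm thick and 134 mm over its two equal ball ends, with a hub of radius 13 mm, 28 mm high. It turns and rises with the screw.
- carrier: Loose wooden board 120 (x) x 260 (y) x 15 mm with a carved terracotta tile fixed in its middle (100 x 100 x 14 mm, top 29 mm above the origin) and a crosswise lip at each end; 0.5 to 0.85 kg together. Origin: centre of its underside. Starts mid-runway, its y along the station's y; slides only that way, between the rails, meeting an end stop after 90 mm.
- lip_a (a point): Middle of the inner face of the carrier's lip at its +y end, 120 mm from the carrier's origin, 26 mm above its underside. The lip is 110 mm long (x), 10 mm thick (y) and stands 22 mm above the board, top 37 mm above the underside. 70 mm of bare board between tile and lip: room for a closed gripper to pull on this face.
- lip_b (a point): Middle of the inner face of the carrier's lip at its -y end, 120 mm from the carrier's origin, 26 mm above its underside. The lip is 110 mm long (x), 10 mm thick (y) and stands 22 mm above the board, top 37 mm above the underside. 70 mm of bare board between tile and lip: room for a closed gripper to pull on this face.
- drying_tile: Loose freshly painted terracotta tile 80 x 75 x 14 mm lying flat on the runway between carrier and end stop, on one side (about y = +175 or -175 mm of the station): the occupied side. Origin: centre of its underside. The free side has only a flat sheet of paper lining.
- cup_a: Closed round pot of glaze, 80 mm across, 45 mm high, on the table behind the station. Origin: centre of its underside. Leave alone.
- cup_b: Open white cup, 76 mm across, 40 mm high, on the table behind the station. Origin: centre of its underside. Leave alone.
Things that resemble listed ones, but are neither listed nor needed, are in the scene too. Leave any purple look-alike of the drying_tile alone.

How it is judged:
By the outcome, as a careful person would: the job done as asked, in the order asked, and still so for the second after the job is handed in, with the robot touching nothing.
It also fails if it takes over 58 s, if anything falls off the work surface, if the arm or the gripper's body presses on something with over 40 N, if the wrist force passes 120 N, or if a joint passes its speed limit or range.

### The arm

A 6-joint arm with a two-finger parallel gripper is mounted at the origin on the work surface. World frame = base frame: x ahead of the robot, y to its left, z up, the work surface at z = 0. Lengths are in m, angles in rad, forces in N, time in s.
With the tool pointing down it reaches from about 0.35 to 0.775 m from the base axis. Payload 5.5 kg.
Tool frame: the origin (TCP) lies midway between the tips of the shut fingers; the grasp point (between the pads) lies 19 mm behind it; z points along the fingers, y is the line along which they close (so a half turn about z gives the same grasp; the last joint's range is limited). The gripper opens to 85 mm and grips with 20 to 120 N. Pads are 22 mm wide; open, the fingers measure 114 mm over their backs; the gripper's body (76 mm by 85 mm) begins 54 mm behind the grasp point. The pads swing forward as they close: fully open they stand 13 mm farther back than shut.
Start: joints at [-1.338, 0.313, 0.046, 1.304, 0, 1.431], TCP at [0.209, -0.536, 0.231] pointing down, gripper open.
Joint ranges: [-2.76, 2.76], [-0.86, 1.69], [-1.03, 1.26], [-2.2, 2.34], [-1.47, 1.5], [-3.14, 3.14]. Speed limits (rad/s): [2.57, 2.57, 3.14, 3.14, 3.14, 3.14].

### API

Orientations are given as a unit quaternion [w, x, y, z].
In Python, from workcell import env gives the robot as it stands.
- The arm moves only by the tool move_arm, never from a script. Its argument "targets" is a list of rows, each a list of 3 entries, a list of its own where there are three numbers: the shift along the tool's x, y, z in mm, then the turn, a rotation vector about the tool's x, y, z in units of 10 degrees (1.0 is 10 degrees), then the closure, from -1 (fully open) to 1 (shut). In form: [[[dx, dy, dz], [ax, ay, az], gripper], ...]. A call has 1 to 5 rows; each row is the pose to reach, as a shift and turn from the pose commanded when the call began, along the tool's axes at that moment; what a row does not reach only later rows make up. A row lasts 1/8 s, in which the tool goes at most 62.5 mm and 10.7 degrees, less where a joint would pass 70% of its speed; a pose out of reach is approached as far as the arm can. A call with a gripper value outside its range is refused whole. The fingers move at their own pace and stop on an object; "squeeze" is the grip in N (left out, the last holds). Time passes only in rows, so rows that repeat a pose let the fingers close. It gives the time, the measured TCP pose, the force, the opening and the grip force at its end, in the units of the state.
- env.get_state(): the state, without advancing time (a new reading comes with each control period).
- env.read_camera(name): name is "scene" or "top" or "wrist"; returns a dict with "pixels" (420x560x3 uint8, red, green, blue), "fovy" (degrees; the focal length in pixels is half the picture's height over the tangent of half this angle, whatever the lens; pixels are square), "cx", "cy" (the principal point, pixels), "extrinsics" (4x4, takes a point from world to camera coordinates); the wrist camera has in their place "mount" (4x4, takes a point from camera to tool coordinates, whose origin is the TCP and whose axes are the flange's). Camera axes: x right, y up, looking along -z (the intrinsics and any distortion apply to the point x, -y, -z); pixel columns grow to the right and rows downward; lengths in m; the calibration is good to about 2 mm. The wrist camera is an equidistant fisheye: a pixel r from the principal point sees the ray r / f radians off the axis. A picture is of the moment at which its call begins: read the wrist's pose just before it. There is no depth.
- env.hand_in(): hands the job in; it is judged then, once.
Trained networks look in a picture, given as the dict that the camera call returned (one of the last four; its "shot" number tells which), for a name from the list of things; names that differ only in an ending like _2 or _b are one class to them, and where a whole thing is asked for, a point or a joint stands for the part that bears it (a point fixed in the world has none). Each returns a list of dicts, best first, with "confidence" (0 to 1); they miss things now and then, are a little off and sometimes report something else, mostly with a low value. They report only what shows in the picture. A call takes as long as a camera call. They do not tell look-alikes from the thing itself.
- env.spot_in(thing, picture): "centre" ([x, y, z] in m, in world coordinates, good to about 4 mm: the middle of the surface that is visible of it).
- env.regions_of(thing, picture): "mask" (420x560 bool, what is visible of it).
- env.landmark_of(thing, picture): "centre" ([x, y, z] in m, in world coordinates, good to about 4 mm: a listed point, or the origin of a listed thing).
The state is a dict: "clock": time; "joint_pos": joint angles; "qvel": joint speeds; "tau": joint torques, N m; "tcp_pos": TCP position; "orientation": TCP orientation; "wrist_force": force on the tool from outside, world axes, zero at the start; "ft_torque": the same for the moment, N m; "finger_gap": finger opening in m; "grip_force": force on a finger pad.
Only numpy, scipy, OpenCV 4.12 (cv2) and the standard library are available. Lean on these libraries where they do the work, as an engineer would, in place of code of your own. Each camera call takes 0.05 s, during which the arm holds its last target. There are 200 camera calls.

## Working session

There is one attempt and no reset: what is moved stays moved. The work goes in short steps, Python scripts to look and compute and a tool call to move; the robot and the scene stay as the last step left them, time stands still between calls to the robot, and variables do not carry over. Pictures are saved under pics/ and viewed, at most 10 in all, crops included, and the job is handed in when it is done.

Besides the shell and the picture viewer there is one more tool, called after ">>>" by a JSON object that holds its "fn" and its "kwargs". move_arm: Moves the arm, as the interface text tells. Its arguments: {"type":"object","properties":{"targets":{"type":"array","items":{"type":"array"}},"squeeze":{"type":"number"}},"required":["targets"]}

```bash
mkdir -p pics; cat > h.py <<'E'
import numpy as np,cv2
from workcell import env
E
python3 - <<'E'
from h import *
np.set_printoptions(precision=3,suppress=True)
for n in ["scene","top"]:
    p=env.read_camera(n); cv2.imwrite(f"pics/{n}.png",p["pixels"][:,:,::-1])
    for t in ["station","screw_axis","bar_end","carrier","lip_a","lip_b","drying_tile","cup_a","cup_b"]:
        print(n,t,[(np.array(d["centre"]).round(3).tolist(),round(d["confidence"],2)) for d in env.landmark_of(t,p)][:4])
s=env.get_state();print(s["tcp_pos"],s["orientation"],s["clock"])
E
```

```text
scene station [([0.551, -0.045, -0.003], 0.82)]
scene screw_axis [([0.556, -0.044, 0.163], 0.89)]
scene bar_end [([0.613, -0.058, 0.164], 0.73)]
scene carrier [([0.553, -0.047, 0.02], 0.97)]
scene lip_a [([0.537, 0.076, 0.048], 0.57), ([0.563, -0.168, 0.046], 0.55)]
scene lip_b [([0.537, 0.076, 0.048], 0.57), ([0.563, -0.168, 0.046], 0.55)]
scene drying_tile [([0.579, -0.223, 0.016], 0.95), ([0.197, -0.297, 0.004], 0.89), ([0.351, -0.054, 0.002], 0.72)]
scene cup_a [([0.696, -0.155, -0.001], 0.84), ([0.669, 0.112, 0.002], 0.74)]
scene cup_b [([0.696, -0.155, -0.001], 0.84), ([0.669, 0.112, 0.002], 0.74)]
top station [([0.552, -0.045, -0.002], 0.85)]
top screw_axis [([0.56, -0.05, 0.17], 0.97)]
top bar_end [([0.614, -0.059, 0.17], 0.75)]
top carrier [([0.558, -0.051, 0.019], 0.79), ([0.576, -0.22, 0.023], 0.55), ([0.544, 0.072, 0.046], 0.24)]
top lip_a [([0.543, 0.072, 0.043], 0.75), ([0.57, -0.168, 0.046], 0.73)]
top lip_b [([0.543, 0.072, 0.043], 0.75), ([0.57, -0.168, 0.046], 0.73)]
top drying_tile [([0.357, -0.26, -0.002], 0.93), ([0.575, -0.217, 0.025], 0.89), ([0.191, -0.294, 0.006], 0.82), ([0.354, -0.055, -0.002], 0.69)]
top cup_a [([0.696, -0.153, -0.0], 0.92), ([0.668, 0.117, -0.004], 0.69), ([0.543, 0.069, 0.044], 0.63)]
top cup_b [([0.696, -0.153, -0.0], 0.92), ([0.668, 0.117, -0.004], 0.69), ([0.543, 0.069, 0.044], 0.63)]
[ 0.209 -0.536  0.231] [ 0.     0.983  0.185 -0.   ] 1.0
```

View pics/scene.png

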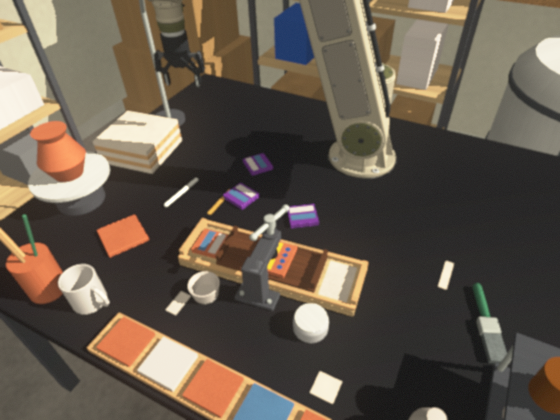

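View pics/top.png

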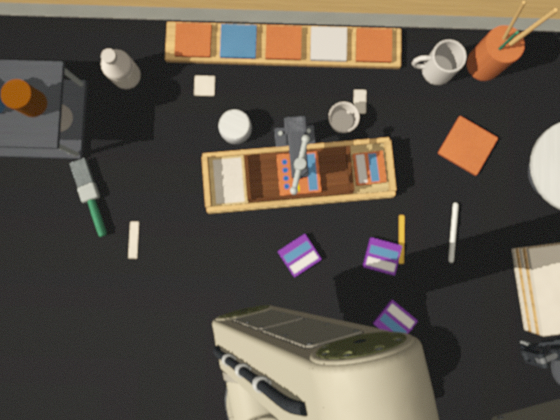

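The carrier sits mid-runway under the clamp at top-view pixel (300,173). White paper at (229,180) marks the free side, world +y.

Four things could be the drying tile:
- (369,167), inside the runway between the carrier and the −y stop.
- (300,255), (382,255) and (396,320), purple look-alikes on the bare table.

The one at (369,167) fits the description. It only has to be avoided, as do the cups at (235,127) and (344,117). The T-bar runs (305,140)–(293,190).

Station yaw is about +6.2° and its axis is about (0.555, −0.047). I'll move to the −y side of the bar's near end first.

>>> {"fn": "move_arm", "kwargs": {"targets": [[[45, -31, 0], [0, 0, 0.8], 1], [[90, -63, 0], [0, 0, 1.5], 1], [[135, -94, 0], [0, 0, 1.5], 1], [[180, -126, 0], [0, 0, 1.5], 1], [[225, -157, 0], [0, 0, 1.5], 1]]}}

```text
clock: 1.62
tcp_pos: [0.3625, -0.3059, 0.2315]
orientation: [0.0, 0.998, 0.055, 0.0]
wrist_force: [-0.4, 0.1, 1.3]
finger_gap: -0.0
grip_force: 0.0
```

```bash
cat >> h.py <<'E'
from scipy.spatial.transform import Rotation as R
A=np.array([.555,-.047]); Y=np.deg2rad(6.2)
def where():
    s=env.get_state(); q=s["orientation"]; r=R.from_quat([*q[1:],q[0]]).as_matrix()
    d=np.array(s["tcp_pos"])[:2]-A; c,n=np.cos(Y),np.sin(Y)
    print("t",s["clock"],"tcp",np.round(s["tcp_pos"],4),"station xy mm",np.round([1e3*(c*d[0]+n*d[1]),1e3*(-n*d[0]+c*d[1])],1),"toolx yaw",np.rad2deg(np.arctan2(r[1,0],r[0,0])).round(2),"F",np.round(s["wrist_force"],1))
E
python3 - <<'E'
from h import *
where()
E
```

```text
t 1.625 tcp [ 0.3625 -0.3059  0.2315] station xy mm [-219.3 -236.6] toolx yaw 6.34 F [-0.4  0.1  1.3]
```

>>> {"fn": "move_arm", "kwargs": {"targets": [[[38, -45, 0], [0, 0, 0], 1], [[76, -90, 0], [0, 0, 0], 1], [[114, -135, 0], [0, 0, 0], 1], [[150, -178, 0], [0, 0, 0], 1], [[174, -206, 0], [0, 0, 0], 1]]}}

```text
clock: 2.25
tcp_pos: [0.513, -0.0811, 0.2314]
orientation: [0.0, 0.998, 0.057, 0.0]
wrist_force: [0.1, -1.2, -1.1]
finger_gap: 0.0001
grip_force: 0.0
```

```bash
python3 - <<'E'
from h import *
where()
p=env.read_camera("top"); 
cv2.imwrite("pics/t2.png",cv2.resize(p["pixels"][80:240,190:410,::-1],None,fx=3.6,fy=3.6,interpolation=cv2.INTER_CUBIC))
p=env.read_camera("wrist"); cv2.imwrite("pics/w2.png",p["pixels"][:,:,::-1])
for t in ["bar_end","screw_axis"]: print(t,[(np.array(d["centre"]).round(3).tolist(),round(d["confidence"],2)) for d in env.landmark_of(t,p)][:4])
E
```

```text
t 2.25 tcp [ 0.513  -0.0811  0.2314] station xy mm [-45.5 -29.4] toolx yaw 6.48 F [ 0.1 -1.2 -1.1]
bar_end [([0.608, -0.062, 0.17], 0.71)]
screw_axis [([0.554, -0.044, 0.166], 0.97), ([0.61, -0.059, 0.168], 0.19)]
```

View pics/w2.png

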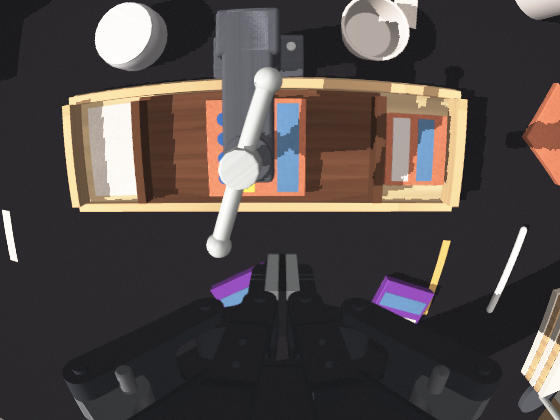

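View pics/t2.png

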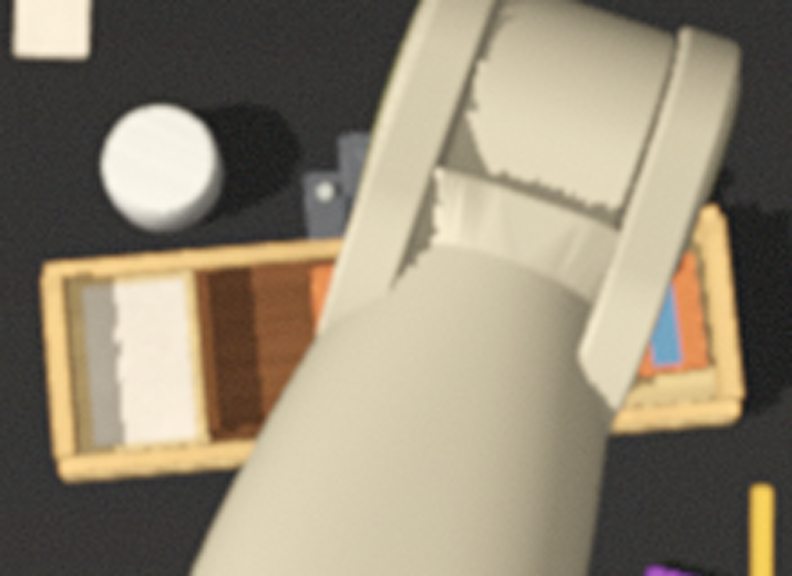

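The wrist view shows the bar from (267,80) to (218,245) and the hub at (240,165). The shut fingertips at (283,265) are on the correct (−y) side of the near end. The painted tile is at (416,150), well to the right. Next I'll lower the tool and push clockwise.

>>> {"fn": "move_arm", "kwargs": {"targets": [[[6, -5, 45], [0, 0, 0], 1], [[6, -5, 81], [0, 0, 0], 1], [[6, -5, 81], [0, 0, 0], 1]]}}

```text
clock: 2.82
tcp_pos: [0.5145, -0.0782, 0.1479]
orientation: [-0.001, 0.999, 0.055, -0.003]
wrist_force: [0.1, -0.2, 0.2]
finger_gap: 0.0003
grip_force: 0.0
```

>>> {"fn": "move_arm", "kwargs": {"targets": [[[-6, -15, 0], [0, 0, 0], 1], [[-6.6, -31, 0], [0, 0, 0], 1], [[-1.6, -46, 0], [0, 0, 0], 1]]}}

```text
clock: 3.2
tcp_pos: [0.5112, -0.0339, 0.1526]
orientation: [0.003, 0.999, 0.055, 0.001]
wrist_force: [-2.4, -8.8, -0.3]
finger_gap: -0.0002
grip_force: 3.9
```

```bash
python3 - <<'E'
from h import *
where()
p=env.read_camera("wrist"); cv2.imwrite("pics/w3.png",p["pixels"][:,:,::-1])
for t in ["bar_end","screw_axis"]: print(t,[(np.array(d["centre"]).round(3).tolist(),round(d["confidence"],2)) for d in env.landmark_of(t,p)][:4])
E
```

```text
t 3.2 tcp [ 0.5112 -0.0339  0.1526] station xy mm [-42.1  17.7] toolx yaw 6.25 F [-2.4 -8.8 -0.3]
bar_end [([0.599, -0.09, 0.17], 0.94)]
screw_axis [([0.551, -0.044, 0.164], 0.57)]
```

View pics/w3.png

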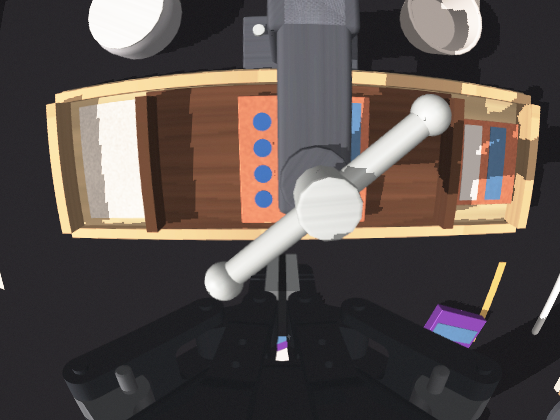

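The bar has turned clockwise by about 34°, now running (430,115)–(222,280), with the fingers behind its near half. The push force is about 9 N. I'll keep going round the circle.

>>> {"fn": "move_arm", "kwargs": {"targets": [[[9.8, -12.6, 0], [0, 0, 0], 1], [[23.4, -21, 0], [0, 0, 0], 1], [[39, -24.4, 0], [0, 0, 0], 1], [[54.8, -22, 0], [0, 0, 0], 1], [[69, -14.6, 0], [0, 0, 0], 1]]}}

```text
clock: 3.98
tcp_pos: [0.5733, -0.0081, 0.1499]
orientation: [-0.002, 0.998, 0.056, -0.004]
wrist_force: [-10.5, 4.3, 3.7]
finger_gap: 0.0
grip_force: 4.8
```

```bash
python3 - <<'E'
from h import *
where()
E
```

```text
t 3.975 tcp [ 0.5733 -0.0081  0.1499] station xy mm [22.4 36.7] toolx yaw 6.42 F [-10.5   4.3   3.7]
```

>>> {"fn": "move_arm", "kwargs": {"targets": [[[10.7, 11.8, 0], [0, 0, 0], 1], [[16.7, 26.6, 0], [0, 0, 0], 1], [[17.3, 42.6, 0], [0, 0, 0], 1], [[12.3, 57.8, 0], [0, 0, 0], 1], [[2.5, 70.4, 0], [0, 0, 0], 1]]}}

```text
clock: 4.6
tcp_pos: [0.5882, -0.0762, 0.1506]
orientation: [-0.004, 0.998, 0.057, 0.001]
wrist_force: [0.6, 12.2, -1.3]
finger_gap: 0.0002
grip_force: 5.5
```

```bash
python3 - <<'E'
from h import *
where()
E
```

```text
t 4.6 tcp [ 0.5882 -0.0762  0.1506] station xy mm [ 29.9 -32.6] toolx yaw 6.51 F [ 0.6 12.2 -1.3]
```

>>> {"fn": "move_arm", "kwargs": {"targets": [[[-13.6, 8.5, 0], [0, 0, 0], 1], [[-29.2, 11.8, 0], [0, 0, 0], 1], [[-45, 9.5, 0], [0, 0, 0], 1], [[-59, 2, 0], [0, 0, 0], 1], [[-69.8, -9.8, 0], [0, 0, 0], 1]]}}

```text
clock: 5.22
tcp_pos: [0.5229, -0.0796, 0.1537]
orientation: [0.002, 0.998, 0.055, 0.006]
wrist_force: [7.9, -6.4, 2.4]
finger_gap: -0.0002
grip_force: 4.4
```

```bash
python3 - <<'E'
from h import *
where()
p=env.read_camera("wrist"); cv2.imwrite("pics/w4.png",p["pixels"][:,:,::-1])
for t in ["bar_end","screw_axis"]: print(t,[(np.array(d["centre"]).round(3).tolist(),round(d["confidence"],2)) for d in env.landmark_of(t,p)][:4])
E
```

```text
t 5.225 tcp [ 0.5229 -0.0796  0.1537] station xy mm [-35.4 -28.9] toolx yaw 6.31 F [ 7.9 -6.4  2.4]
bar_end [([0.611, -0.032, 0.175], 0.76)]
screw_axis [([0.553, -0.047, 0.165], 0.57)]
```

View pics/w4.png

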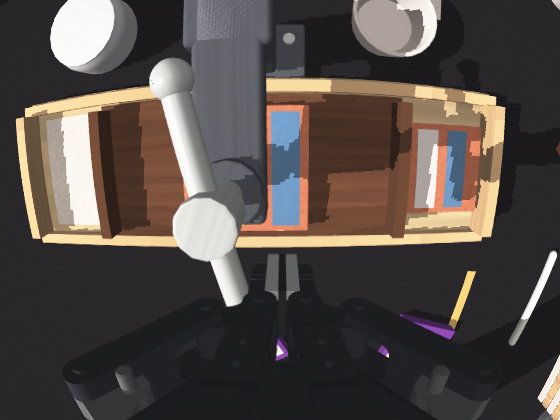

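The bar is now about 28° short of a full turn, running (172,78)–(235,300). One more nudge, then I'll back off and lift.

>>> {"fn": "move_arm", "kwargs": {"targets": [[[-6, -14.8, 0], [0, 0, 0], 1], [[-7, -23, 0], [0, 0, 0], 1], [[-7, -23, 0], [0, 0, 0], 1], [[-4, 4, 0], [0, 0, 0], 1], [[-4, 6, -55], [0, 0, 0], 1]]}}

```text
clock: 6.0
tcp_pos: [0.5117, -0.0839, 0.2026]
orientation: [-0.002, 0.998, 0.055, -0.003]
wrist_force: [0.5, 0.5, 0.8]
finger_gap: -0.0001
grip_force: 0.0
```

>>> {"fn": "move_arm", "kwargs": {"targets": [[[0, 0, -35], [0, 0, 0], 1], [[0, 0, -35], [0, 0, 0], 1]]}}

```text
clock: 6.25
tcp_pos: [0.5159, -0.0842, 0.244]
orientation: [0.001, 0.998, 0.056, 0.003]
wrist_force: [0.6, 0.4, -0.4]
finger_gap: -0.0006
grip_force: 0.0
```

```bash
python3 - <<'E'
from h import *
where()
p=env.read_camera("wrist"); cv2.imwrite("pics/w5.png",p["pixels"][:,:,::-1])
for t in ["bar_end","screw_axis","lip_a","carrier"]: print(t,[(np.array(d["centre"]).round(3).tolist(),round(d["confidence"],2)) for d in env.landmark_of(t,p)][:4])
E
```

```text
t 6.25 tcp [ 0.5159 -0.0842  0.244 ] station xy mm [-42.9 -32.8] toolx yaw 6.36 F [ 0.6  0.4 -0.4]
bar_end [([0.61, -0.062, 0.179], 0.7)]
screw_axis [([0.552, -0.048, 0.161], 0.77)]
lip_a [([0.537, 0.072, 0.046], 0.71), ([0.567, -0.163, 0.042], 0.68)]
carrier []
```

View pics/w5.png

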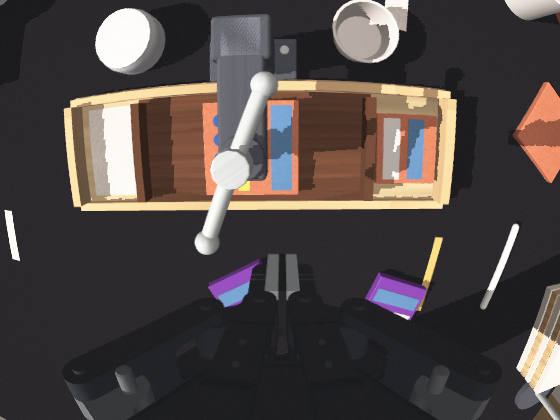

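The bar is back at its starting heading, (264,83)–(207,243), and its end is about 9 mm higher, so the screw has backed off a full turn. Nothing else has moved. Next I'll move over the bare board beside lip_a and descend.

>>> {"fn": "move_arm", "kwargs": {"targets": [[[15, -45, 0], [0, 0, 0], 1], [[30, -90, 0], [0, 0, 0], 1], [[43, -128, 0], [0, 0, 0], 1], [[43, -128, 50], [0, 0, 0], 1], [[43, -128, 100], [0, 0, 0], 1]]}}

```text
clock: 7.12
tcp_pos: [0.5425, 0.0489, 0.1385]
orientation: [-0.0, 0.998, 0.056, 0.0]
wrist_force: [0.3, -0.5, -1.2]
finger_gap: -0.0001
grip_force: 0.0
```

```bash
python3 - <<'E'
from h import *
where()
E
```

```text
t 7.125 tcp [0.5425 0.0489 0.1385] station xy mm [-2.1 96.7] toolx yaw 6.46 F [ 0.3 -0.5 -1.2]
```

>>> {"fn": "move_arm", "kwargs": {"targets": [[[2, 2, 45], [0, 0, 0], 1], [[2, 2, 80], [0, 0, 0], 1], [[2, 2, 93], [0, 0, 0], 1], [[2, 2, 93], [0, 0, 0], 1]]}}

```text
clock: 7.62
tcp_pos: [0.5439, 0.0462, 0.0464]
orientation: [-0.0, 0.998, 0.056, -0.001]
wrist_force: [-0.2, 0.7, -0.2]
finger_gap: 0.0002
grip_force: 0.0
```

>>> {"fn": "move_arm", "kwargs": {"targets": [[[0, -6, 0], [0, 0, 0], 1], [[0, -12, 0], [0, 0, 0], 1], [[0, -20, 0], [0, 0, 0], 1], [[0, -30, 0], [0, 0, 0], 1], [[0, -40, 0], [0, 0, 0], 1]]}}

```text
clock: 8.25
tcp_pos: [0.5417, 0.0852, 0.0485]
orientation: [0.001, 0.998, 0.055, 0.001]
wrist_force: [0.4, -5.6, 2.7]
finger_gap: -0.0001
grip_force: 3.2
```

```bash
python3 - <<'E'
from h import *
where()
p=env.read_camera("wrist")
print([(np.array(d["centre"]).round(3).tolist(),round(d["confidence"],2)) for d in env.landmark_of("lip_a",p)][:4])
E
```

```text
t 8.25 tcp [0.5417 0.0852 0.0485] station xy mm [  1.  132.9] toolx yaw 6.32 F [ 0.4 -5.6  2.7]
[]
```

The carrier is sliding under a pull of about 6 N. I'll continue along the runway.

>>> {"fn": "move_arm", "kwargs": {"targets": [[[0, -11, 2], [0, 0, 0], 1], [[0, -22, 2], [0, 0, 0], 1], [[0, -33, 2], [0, 0, 0], 1], [[0, -44, 2], [0, 0, 0], 1], [[0, -52, 2], [0, 0, 0], 1]]}}

```text
clock: 8.98
tcp_pos: [0.5376, 0.1354, 0.0481]
orientation: [0.003, 0.999, 0.055, 0.003]
wrist_force: [0.9, -11.9, 14.2]
finger_gap: -0.0
grip_force: 8.0
```

>>> {"fn": "move_arm", "kwargs": {"targets": [[[0, -4, 0], [0, 0, 0], 1], [[0, -7, 0], [0, 0, 0], 1], [[0, -10, 0], [0, 0, 0], 1]]}}

```text
clock: 9.35
tcp_pos: [0.537, 0.1413, 0.048]
orientation: [0.001, 0.998, 0.057, 0.003]
wrist_force: [0.8, -11.5, 13.3]
finger_gap: -0.0004
grip_force: 7.8
```

```bash
python3 - <<'E'
from h import *
where()
E
```

```text
t 9.35 tcp [0.537  0.1413 0.048 ] station xy mm [  2.4 189.1] toolx yaw 6.59 F [  0.8 -11.5  13.3]
```

>>> {"fn": "move_arm", "kwargs": {"targets": [[[0, -2, -2], [0, 0, 0], 1], [[0, -4, -2], [0, 0, 0], 1], [[0, -6, -2], [0, 0, 0], 1]]}}

```text
clock: 9.72
tcp_pos: [0.5348, 0.1456, 0.0483]
orientation: [-0.001, 0.998, 0.06, 0.001]
wrist_force: [1.7, -7.1, 6.8]
finger_gap: -0.0001
grip_force: 4.7
```

>>> {"fn": "move_arm", "kwargs": {"targets": [[[0, -2, 0], [0, 0, 0], 1], [[0, -3, 0], [0, 0, 0], 1]]}}

```text
clock: 9.98
tcp_pos: [0.5345, 0.1471, 0.0482]
orientation: [-0.002, 0.998, 0.061, 0.001]
wrist_force: [0.7, -7.9, 6.8]
finger_gap: 0.0002
grip_force: 4.7
```

>>> {"fn": "move_arm", "kwargs": {"targets": [[[0, -2, 0], [0, 0, 0], 1], [[0, -3, 0], [0, 0, 0], 1]]}}

```text
clock: 10.22
tcp_pos: [0.5343, 0.1487, 0.0482]
orientation: [-0.002, 0.998, 0.062, 0.001]
wrist_force: [1.0, -8.4, 6.2]
finger_gap: -0.0001
grip_force: 4.7
```

>>> {"fn": "move_arm", "kwargs": {"targets": [[[0, -2, 0], [0, 0, 0], 1], [[0, -4, 0], [0, 0, 0], 1]]}}

```text
clock: 10.48
tcp_pos: [0.5341, 0.15, 0.0482]
orientation: [-0.002, 0.998, 0.064, 0.001]
wrist_force: [1.4, -12.2, 6.3]
finger_gap: 0.0002
grip_force: 6.6
```

>>> {"fn": "move_arm", "kwargs": {"targets": [[[0, -2, 0], [0, 0, 0], 1], [[0, -4, 0], [0, 0, 0], 1]]}}

```text
clock: 10.72
tcp_pos: [0.534, 0.1505, 0.0482]
orientation: [-0.001, 0.998, 0.065, 0.001]
wrist_force: [1.3, -16.4, 6.4]
finger_gap: 0.0001
grip_force: 9.1
```

```bash
python3 - <<'E'
from h import *
where()
p=env.read_camera("wrist"); cv2.imwrite("pics/w6.png",p["pixels"][:,:,::-1])
E
```

```text
t 10.725 tcp [0.534  0.1505 0.0482] station xy mm [  0.4 198.6] toolx yaw 7.42 F [  1.3 -16.4   6.4]
```

View pics/w6.png

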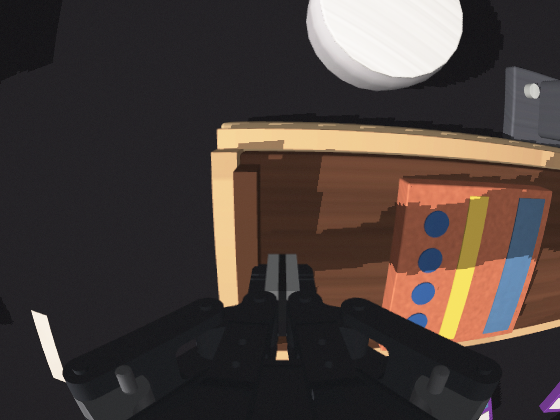

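The lip at (246,215) is against the end stop at (225,215). The force is rising and the tool has stopped advancing, so the carrier is home. I'll press once more, then back off, lift and check.

>>> {"fn": "move_arm", "kwargs": {"targets": [[[0, -4, 0], [0, 0, 0], 1], [[0, -4, 0], [0, 0, 0], 1]]}}

```text
clock: 11.02
tcp_pos: [0.534, 0.1507, 0.0482]
orientation: [-0.0, 0.998, 0.065, 0.001]
wrist_force: [0.9, -22.1, 6.9]
finger_gap: -0.0001
grip_force: 11.2
```

>>> {"fn": "move_arm", "kwargs": {"targets": [[[0, 8, -2], [0, 0, 0], 1], [[0, 28, -4], [0, 0, 0], 1], [[0, 28, -50], [0, 0, 0], 1], [[0, 28, -105], [0, 0, 0], 1], [[-10, -20, -160], [0, 0, 0], 1]]}}

```text
clock: 11.65
tcp_pos: [0.524, 0.1591, 0.2008]
orientation: [-0.008, 0.998, 0.07, -0.0]
wrist_force: [1.7, 0.7, -1.0]
finger_gap: -0.0001
grip_force: 0.0
```

>>> {"fn": "move_arm", "kwargs": {"targets": [[[-60, 0, -40], [0, 0, 0], 1], [[-120, 0, -40], [0, 0, 0], 1], [[-120, 0, -40], [0, 0, 0], 1]]}}

```text
clock: 12.02
tcp_pos: [0.4003, 0.1424, 0.2395]
orientation: [-0.008, 0.997, 0.072, -0.002]
wrist_force: [1.3, 0.1, -0.1]
finger_gap: 0.0001
grip_force: 0.0
```

```bash
python3 - <<'E'
from h import *
where()
for n in ["scene","top"]:
    p=env.read_camera(n)
    if n=="top": cv2.imwrite("pics/t7.png",cv2.resize(p["pixels"][80:240,190:410,::-1],None,fx=3.6,fy=3.6,interpolation=cv2.INTER_CUBIC))
    for t in ["bar_end","carrier","lip_a","drying_tile","cup_a"]: print(n,t,[(np.array(d["centre"]).round(3).tolist(),round(d["confidence"],2)) for d in env.landmark_of(t,p)][:4])
E
```

```text
t 12.025 tcp [0.4003 0.1424 0.2395] station xy mm [-133.3  205. ] toolx yaw 8.24 F [ 1.3  0.1 -0.1]
scene bar_end [([0.612, -0.061, 0.175], 0.59)]
scene carrier [([0.542, 0.042, 0.017], 0.74)]
scene lip_a [([0.554, -0.077, 0.044], 0.84), ([0.529, 0.161, 0.048], 0.59)]
scene drying_tile [([0.575, -0.222, 0.014], 0.92), ([0.198, -0.298, 0.002], 0.91), ([0.357, -0.262, -0.004], 0.66), ([0.351, -0.055, 0.003], 0.59)]
scene cup_a [([0.697, -0.155, 0.002], 0.86), ([0.671, 0.111, 0.004], 0.65), ([0.609, -0.064, 0.17], 0.4)]
top bar_end [([0.613, -0.065, 0.177], 0.94)]
top carrier [([0.544, 0.04, 0.016], 0.89)]
top lip_a [([0.529, 0.161, 0.045], 0.71), ([0.556, -0.073, 0.044], 0.55), ([0.668, 0.115, -0.003], 0.5)]
top drying_tile [([0.576, -0.221, 0.023], 0.97), ([0.352, -0.055, -0.003], 0.96), ([0.195, -0.292, 0.01], 0.95), ([0.356, -0.259, 0.003], 0.56)]
top cup_a [([0.668, 0.115, -0.004], 0.88), ([0.693, -0.154, 0.0], 0.55)]
```

View pics/t7.png

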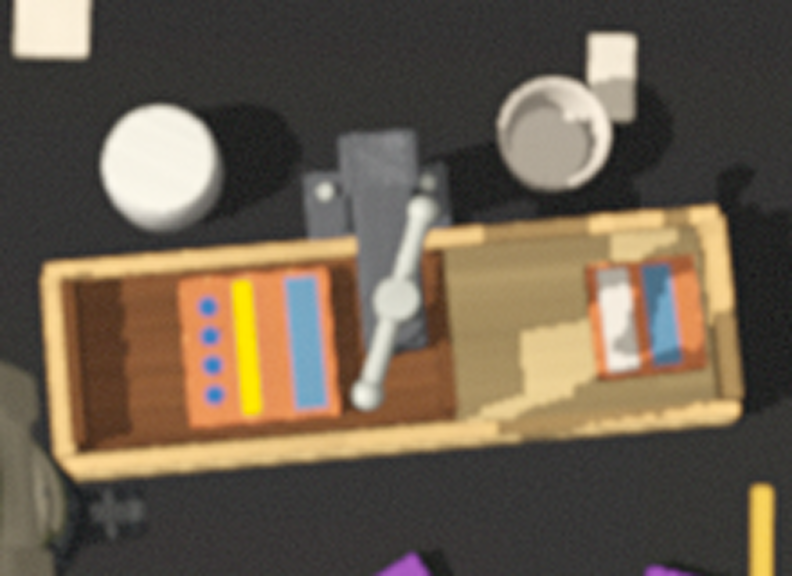

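The crop shows the carrier against the left end stop, around (70,360), with no gap. The drying tile at (650,315) and both cups at (160,165) and (553,130) are where they started, and the gripper is clear. Handing in.

```bash
python3 -c "
from h import *
print(env.hand_in())"
```

```text
the job is handed in; nothing more can be done
None
```

I backed the clamp screw off by about one full turn clockwise, then slid the carrier about 90 mm to the free side, home against its end stop. The drying tile and both cups stayed where they were, and the job was handed in at about 12 s on the robot's clock.

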